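# Pin the bench length stop

## Robot

A 6-joint arm with a two-finger parallel gripper is mounted at the origin on the work surface. World frame = base frame: x ahead of the robot, y to its left, z up, the work surface at z = 0. Lengths are in mm, angles in rad, forces in N, time in s.
With the tool pointing down it reaches from about 300 to 850 mm from the base axis. Payload 4.2 kg.
Tool frame: the origin (TCP) lies at the very end of the fingers, on their centre line; the grasp point (between the pads) lies 19 mm behind it; z points along the fingers, y is the line along which they close (so a half turn about z gives the same grasp; the last joint's range is limited). The gripper opens to 91 mm and grips with 3 to 60 N. Pads are 32 mm wide; open, the fingers measure 118 mm over their backs; the gripper's body (76 mm by 178 mm) begins 60 mm behind the grasp point.
Start: joints at [1.237, 0.32, 1.565, -0, 1.257, -0.02], TCP at [177.491, 546.937, 213.976] pointing down, gripper open.
Joint ranges: [-3.11, 3.11], [-0.84, 2.01], [0.21, 2.61], [-1.34, 4.49], [0.05, 2.63], [-2.56, 2.56]. Speed limits (rad/s): [2.57, 2.57, 3.14, 3.14, 3.14, 3.14].

## Interface

Orientations are given as a unit quaternion [x, y, z, w].
In Python, from plant import robot, capture, regions_of gives the robot as it stands.
- The arm moves only by the tool jog_arm, never from a script. Its argument "motion" is one flat list of numbers, 5 for each row, row after row: the shift along the tool's x, y, z normalised to -1 to 1, where 1 is 0.08 m, then the turn about the tool's z normalised to -1 to 1, where 1 is 6 degrees, then the closure, from 0 (fully open) to 1 (shut). In form: [tx, ty, tz, spin, hand, tx, ty, tz, spin, hand, ...]. A call has 1 to 5 rows; each row shifts and turns the commanded pose from where the row before left it, along the tool's axes as they then stand; what a row does not reach is not made up. A row lasts 1/10 s, in which the tool goes at most 50 mm and 8.59 degrees, less where a joint would pass 70% of its speed; a pose out of reach is approached as far as the arm can. A call with a number of a shift or a turn outside -1 to 1 is refused whole. A call with a gripper value outside its range is refused whole. The fingers move at their own pace and stop on an object; "grip_force" is the grip in N (left out, the last holds). Time passes only in rows, so rows that do not move let the fingers close. It gives the time, the measured TCP pose, the force, the opening and the grip force at its end, in the units of the state.
- robot.state(): the state, without advancing time (a new reading comes with each control period).
- capture(name): name is "scene" or "top" or "wrist"; returns a dict with "color" (420x560x3 uint8, red, green, blue), "range_z" (420x560 float32, mm along the optical axis (not along the pixel's ray), 0 where there is no reading), "fx", "fy", "cx", "cy" (pixels), "dist" ([k1, k2, p1, p2, k3] as OpenCV has them; the pictures are not rectified), "origin" and "orientation" of the camera in the world. Camera axes: x right, y up, looking along -z (the intrinsics and any distortion apply to the point x, -y, -z); pixel columns grow to the right and rows downward; lengths in mm; the calibration is good to about 2 mm. A picture is of the moment at which its call begins.
- robot.finish_job(): hands the job in; it is judged then, once.
Trained networks look in the newest picture that a camera, given by its name, has taken for a name from the list of things; names that differ only in an ending like _2 or _b are one class to them, and where a whole thing is asked for, a point or a joint stands for the part that bears it (a point fixed in the world has none). Each returns a list of dicts, best first, with "conf" (0 to 1); they miss things now and then, are a little off and sometimes report something else, mostly with a low value. They report only what shows in the picture. A call takes as long as a camera call. They do not tell look-alikes from the thing itself.
- regions_of(camera, thing): "pixels" (420x560 bool, what is visible of it) and "box" ([left, top, right, bottom] in pixels, round what is visible of it).
The state is a dict: "time": time; "q": joint angles; "qvel": joint speeds; "tau": joint torques, N m; "eef_pos": TCP position; "tool_rot": TCP orientation; "ft_force": force on the tool from outside, world axes, zero at the start; "torque": the same for the moment, N m; "opening": finger opening in mm; "finger_force": force on a finger pad.
Only numpy, scipy, OpenCV 4.12 (cv2) and the standard library are available. Lean on these libraries where they do the work, as an engineer would, in place of code of your own. Each camera call takes 0.05 s, during which the arm holds its last target. There are 200 camera calls.

## Task

Lock the sliding length stop on the bench with the ball-lock pin from the wooden rack: keep the pin's thumb button squeezed in while you put the pin down through the hole in the sliding bar, slide the bar with it until the pin finds the hidden hole in the plate underneath, push it gently home until its collar sits on the bar, and only then let go so that the button springs out and the balls lock. Never force the pin; leave the plain drift in its rack hole and the glue bottle where it is.

Things in the scene. Friction and masses are not known exactly. Their poses are not given: they have to be found in the camera images.
- pin_head (a point): centre of the ball-lock pin's upright black grip (22 mm in x, 22 mm in y, 45 mm tall, half of it above this point); the pin stands in one of the rack's holes. z: up the pin, tip down; +y: towards the thumb button. The fixed back face is 13 mm away on the -y side. Mass about 0.17 kg; a grip of 25 N closing along y holds it and keeps the button in
- button (a joint): travel of the pin's thumb button, m: 0 out, 0.004 fully in; spring 3.6 to 7.2 N. It is an aluminium pad 16 mm wide, 30 mm tall, centred at the grip centre's height on the +y face; its face is 17 mm from the grip centre when out, 13 mm when in, so fingers closing along y measure 30 mm over button and back when out, 26 mm when in
- pin_collar (a point): point on the pin's axis at the underside of its round collar (30 mm across, 5 mm thick), 27.5 mm below the grip centre; same axes. Below it: the steel shank, 14 mm across, 50 mm long, its last 5 mm tapering to 8 mm
- pin_tip (a point): lower end of the pin's shank, 77.5 mm below the grip centre; same axes. Two locking balls, 18 to 26 mm above the tip, stand 3.5 mm out of the shank on its +y and -y sides (21 mm over both, too wide for the 16 mm holes) while the button is out, and lie inside the shank while it is fully in
- rack: fixed wooden block 170 mm (x) by 70 mm (y) by 60 mm tall, origin at the centre of its underside; two upright 24 mm holes through it at x = -50 mm and +50 mm hold the ball-lock pin and the drift in either order; their collars rest on its top
- drift_mid (a point): point on the axis of the plain drift at the underside of its collar: a steel peg 97 mm long like the pin but with a turned round head 32 mm wide and no button; it stands in the rack's other hole and stays there
- track: fixed track of the length stop, origin at the centre of its underside on the bench: two rails 300 mm long (y), 90 mm wide over all (x), tops 80 mm high, on feet. A 12 mm lock plate lies under the bar, top 70 mm high, open below. Its one 16 mm hole is on the track's centre line, hidden by the bar, anywhere from y = -12 to +12 mm in track axes: find it by feel
- bar_hole (a point): centre of the sliding bar's round 16 mm hole at the bar's top face, 80 mm above the bench; axes as the track's. The bar is 10 mm thick, 53 mm wide, flush with the rails, with a wooden stop block 35 mm tall on its +y end, 150 mm from this hole. A pin through the bar but not in the plate's hole stands on the plate with its collar 40 mm above the bar
- bar (a joint): how far the bar has slid along the track's +y, m, 0 to 0.07; starts at 0 to 0.02; about 2.5 N of friction, stays where it is left. The bar's hole is at y = -0.04 + this value in track axes, so it meets the plate's hole somewhere between 0.028 and 0.052. With the pin home its collar rests on the bar and the balls come out 2 mm below the plate
- glue: white glue bottle 56 mm across, 150 mm tall, origin at the centre of its underside; a bystander
Mind the look-alikes: they are no part of the job. Leave any orange look-alike of the part that bears pin_head alone.

How it is judged:
By the outcome, as a careful person would: the job done as asked, in the order asked, and still so for the second after the job is handed in, with the robot touching nothing.
It also fails if it takes over 72 s, if anything falls off the work surface, if the arm or the gripper's body presses on something with over 40 N, if the wrist force passes 120 N, or if a joint passes its speed limit or range.

## Working session

There is one attempt and no reset: what is moved stays moved. The work goes in short steps, Python scripts to look and compute and a tool call to move; the robot and the scene stay as the last step left them, time stands still between calls to the robot, and variables do not carry over. Pictures are saved under pics/ and viewed, at most 10 in all, crops included, and the job is handed in when it is done.

Besides the shell and the picture viewer there is one more tool, called after "Emit:" as name(argument=value, ...) on one line, values as JSON. jog_arm: Moves the arm, as the interface text tells. Scaled input: -1 to 1 covers 0.08 m each way for a shift and 6 degrees each way for a turn. Its arguments: {"type":"object","properties":{"motion":{"type":"array","items":{"type":"number","minimum":-1,"maximum":1}},"grip_force":{"type":"number"}},"required":["motion"]}

```bash
mkdir -p pics; cat > h.py <<'E'
import numpy as np, cv2
from plant import robot, capture, regions_of
from scipy.spatial.transform import Rotation as R
def cloud(c):
    h,w=c["range_z"].shape
    u,v=np.meshgrid(np.arange(w),np.arange(h))
    K=np.array([[c["fx"],0,c["cx"]],[0,c["fy"],c["cy"]],[0,0,1.]])
    p=cv2.undistortPoints(np.stack([u,v],-1).reshape(-1,1,2).astype(np.float32),K,np.array(c["dist"],float)).reshape(h,w,2)
    z=c["range_z"]
    P=np.stack([p[...,0]*z,-p[...,1]*z,-z],-1)
    W=P@R.from_quat(c["orientation"]).as_matrix().T+np.array(c["origin"])
    W[z==0]=np.nan
    return W
def save(c,n): cv2.imwrite("pics/"+n,cv2.cvtColor(c["color"],cv2.COLOR_RGB2BGR))
E
python3 - <<'E'
from h import *
s=robot.state();print(s)
a=[]
for n in("scene","top"):
    c=capture(n);W=cloud(c);a.append(c["color"]);print(n,np.round(c["origin"]),c["fx"])
    for t in("pin_head","drift_mid","rack","track","bar","glue","button"):
        for r in regions_of(n,t)[:4]:
            p=W[r["pixels"]];print(t,round(r["conf"],2),np.round(r["box"]),np.round(np.nanmedian(p,0)),"min",np.round(np.nanpercentile(p,2,axis=0)),"max",np.round(np.nanpercentile(p,98,axis=0)))
    save(c,n+"0.png")
E
```

```text
{'time': 0.0, 'q': array([ 1.23698977e+00,  3.20324321e-01,  1.56569846e+00, -5.12783955e-06,
        1.25739162e+00, -1.99974778e-02]), 'qvel': array([ 0.00060425,  0.00107143,  0.00055944,  0.00032727, -0.00029994,
        0.00113182]), 'tau': array([-7.27859588e-04, -4.12471819e+01, -2.31971955e+01,  7.28625432e-02,
        4.57001023e-02, -1.29294499e-04]), 'eef_pos': array([177.32436201, 546.43441019, 213.09412286]), 'tool_rot': array([ 1.56260679e-01,  9.87715430e-01, -8.97083403e-04, -1.57895315e-04]), 'ft_force': array([ 0.50699141, -0.37859323,  1.35959249]), 'torque': array([-0.00196176,  0.01578952,  0.02582081]), 'finger_force': 0.0, 'opening': 90.64561961456532}
scene [1160. -258.  813.] 539.9655267722346
pin_head 0.85 [130. 150. 148. 186.] [ 370. -282.   82.] min [ 353. -294.   29.] max [ 375. -268.  103.]
pin_head 0.68 [139. 179. 160. 207.] [ 468. -271.   95.] min [ 450. -284.   63.] max [ 472. -256.  112.]
drift_mid 0.81 [164. 218. 183. 248.] [ 562. -249.   84.] min [ 512. -262.   60.] max [ 571. -235.  108.]
rack 0.84 [129. 184. 204. 280.] [ 542. -260.   60.] min [ 4
[... 651 characters left out ...]
66.  102.]
drift_mid 0.58 [387. 211. 410. 234.] [ 553. -243.  104.] min [ 540. -259.   61.] max [ 567. -234.  108.]
rack 0.6 [367. 202. 436. 298.] [ 505. -250.   60.] min [ 425. -303.   10.] max [ 586. -209.   63.]
track 0.62 [136. 191. 299. 249.] [564.  83.  80.] min [520. -67.  49.] max [607. 210. 115.]
bar 0.64 [368. 201. 436. 302.] [ 505. -251.   60.] min [ 422. -306.    1.] max [ 588. -210.   64.]
glue 0.82 [276.  89. 310. 142.] [744. -60.  99.] min [729. -87.  -0.] max [796. -33. 151.]
button 0.65 [411. 328. 419. 341.] [ 362. -267.   89.] min [ 337. -289.    0.] max [ 370. -265.   95.]
button 0.64 [404. 271. 415. 285.] [ 458. -257.   99.] min [ 447. -264.   62.] max [ 466. -254.  107.]
```

```bash
python3 - <<'E'
import cv2,numpy as np
t=cv2.imread("pics/top0.png");s=cv2.imread("pics/scene0.png")
a=cv2.resize(t[185:365,120:450],(800,436),interpolation=3)
cv2.imwrite("pics/a.png",a)
b=cv2.resize(s[140:290,120:440],(800,375),interpolation=3);cv2.imwrite("pics/b.png",b)
E
```

```text
(no output)
```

View pics/a.png

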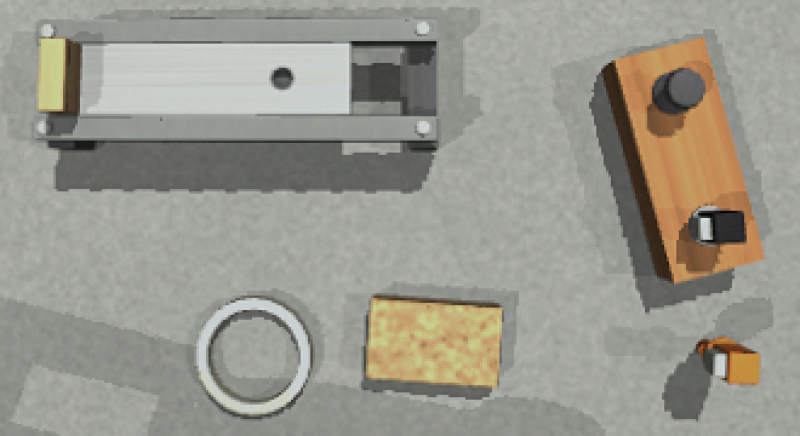

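View pics/b.png

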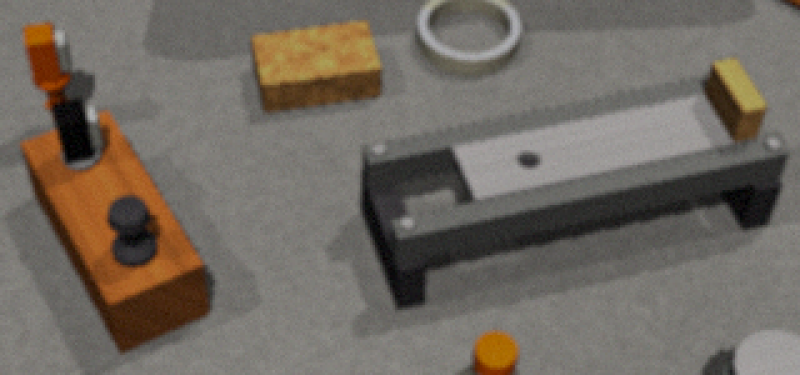

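Top picture: look-alikes for the pin are the black one in the rack (417,278), the orange one on the bench (420,333) and the drift's round head (400,222). I choose the black grip with the aluminium pad, which stands in a rack hole. The bar hole is at about (236,217), with the stop block on the left, which is +y. Next I measure poses.

```bash
python3 - <<'E'
from h import *
for n in("top","scene"):
    c=capture(n);W=cloud(c);g=c["color"].astype(int)
    print(n)
    def rect(m,l):
        r=cv2.minAreaRect(W[m][:,:2].astype(np.float32)); print(l,m.sum(),np.round(r[0],1),np.round(r[1],1),round(r[2],1),"z",np.round(np.nanmedian(W[m][:,2]),1))
    X,Y,Z=W[...,0],W[...,1],W[...,2]
    near=(abs(X-460)<30)&(abs(Y+270)<30)
    rect(near&(Z>106),"pintop")
    br=g.sum(-1)
    rect(near&(Z>75)&(Z<108)&(br>330),"button bright")
    rect(near&(Z>75)&(br<150),"dark")
    rect((X<610)&(Y<-190)&(Y>-320)&(X>410)&(abs(Z-60)<3),"racktop")
    rect((abs(X-554)<30)&(abs(Y+245)<30)&(Z>101),"drifttop")
    t=(abs(X-565)<70)&(Y>-90)&(Y<240)&(abs(Z-80)<5)
    rect(t,"track")
    rect((abs(X-565)<70)&(Y>150)&(Y<240)&(abs(Z-115)<6),"block")
    b=(abs(X-565)<20)&(Y>-10)&(Y<170)
    hole=b&(br<np.median(br[b])*0.6)&(Y<100)&(Y>0)
    v,u=np.nonzero(hole); print("hole px",u.mean(),v.mean(),len(u))
    # hole centre on plane z=80
    K=np.array([[c["fx"],0,c["cx"]],[0,c["fy"],c["cy"]],[0,0,1.]])
    p=cv2.undistortPoints(np.array([[[u.mean(),v.mean()]]]),K,np.array(c["dist"],float))[0,0]
    d=R.from_quat(c["orientation"]).apply([p[0],-p[1],-1]); o=np.array(c["origin"]); print(np.round(o+d*(80-o[2])/d[2],1))
    i=(abs(Y-20)<30)|(abs(Y-120)<30)
    for y0 in(10,70,130,180):
        m=t&(abs(Y-y0)<6); print(y0,np.round(np.percentile(X[m],[1,99]),1))
E
```

```text
top
pintop 175 [ 457.7 -273.6] [21.6 21.8] 0.6 z 110.2
button bright 40 [ 457.5 -259. ] [14.8  6.7] 1.8 z 102.8
dark 181 [ 458.1 -272.6] [21.2 22.5] 2.7 z 110.0
racktop 2990 [ 506.3 -259.8] [170.7  71.8] 13.7 z 60.4
drifttop 196 [ 553.9 -248. ] [25.3 25.6] 89.2 z 105.2
track 6538 [566.   77.3] [298.7  89.5] 90.0 z 80.4
block 358 [565.4 198.6] [19.4 54.1] 89.1 z 115.1
hole px 235.91666666666666 216.86666666666667 60
[565.8  39.6  80. ]
10 [521.4 610.1]
70 [521.5 608.8]
130 [521.4 609.1]
180 [521.3 609.8]
scene
pintop 125 [ 458.3 -273.9] [24.2 21.4] 2.3 z 110.0
button bright 21 [ 458.  -257.9] [ 5.4 15.5] 83.1 z 102.9
dark 262 [ 459.1 -273.4] [25.6 21.5] 2.4 z 104.0
racktop 2089 [ 507.6 -259.7] [173.3  70.2] 13.8 z 60.6
drifttop 172 [ 557.  -248.5] [25.7 27.1] 62.4 z 105.1
track 4981 [566.2  74.9] [300.2  94.6] 89.8 z 80.1
block 269 [567.6 198.9] [22.  53.7] 88.9 z 114.5
hole px 333.48880597014926 231.51119402985074 268
[628.4  20.7  80. ]
10 [521.7 611.1]
70 [522.4 611.8]
130 [522.8 612.6]
180 [522.3 612. ]
```

Emit:
jog_arm(motion=[0,0,0,-1,0,0,0,0,-1,0,0,0,0,-1,0,-0.1,-0.6,0,0,0,-0.2,-0.57,0,0,0])

```text
time: 1.4
eef_pos: [201.1, 452.5, 213.3]
tool_rot: [-0.001, 1.0, -0.0, -0.0]
ft_force: [1.0, -0.4, 1.1]
opening: 91.3
finger_force: 0.0
```

Emit:
jog_arm(motion=[-0.2,-0.57,0,0,0,-0.2,-0.57,0,0,0,-0.2,-0.57,0,0,0,-0.2,-0.57,0,0,0,-0.2,-0.57,0,0,0])

```text
time: 1.9
eef_pos: [281.8, 223.7, 214.2]
tool_rot: [-0.001, 1.0, 0.0, 0.001]
ft_force: [0.7, 0.5, -0.1]
opening: 91.1
finger_force: 0.0
```

Emit:
jog_arm(motion=[-0.2,-0.57,0,0,0,-0.2,-0.57,0,0,0,-0.2,-0.57,0,0,0,-0.2,-0.57,0,0,0,-0.2,-0.57,0,0,0])

```text
time: 2.4
eef_pos: [362.0, -4.6, 214.4]
tool_rot: [-0.0, 1.0, 0.0, 0.001]
ft_force: [1.8, 0.2, -0.0]
opening: 91.4
finger_force: 0.0
```

Emit:
jog_arm(motion=[-0.22,-0.57,0,0,0,-0.22,-0.57,0,0,0,-0.22,-0.57,0,0,0,-0.22,-0.57,0,0,0,-0.22,-0.57,0,0,0])

```text
time: 2.9
eef_pos: [450.1, -232.8, 214.0]
tool_rot: [0.0, 1.0, 0.0, 0.0]
ft_force: [0.4, 1.1, 0.8]
opening: 91.2
finger_force: 0.0
```

Emit:
jog_arm(motion=[-0.1,-0.45,0,0,0,0,0,0,0,0,0,0,0,0,0])

```text
time: 3.2
eef_pos: [457.4, -266.8, 213.4]
tool_rot: [0.001, 1.0, 0.001, -0.0]
ft_force: [-0.0, -0.5, 0.1]
opening: 91.1
finger_force: 0.0
```

```bash
python3 - <<'E'
from h import *
s=robot.state();print(s["eef_pos"],s["tool_rot"],s["ft_force"])
c=capture("wrist");W=cloud(c);g=c["color"].astype(int);X,Y,Z=np.moveaxis(W,-1,0)
save(c,"w1.png")
print(c["origin"])
for r in regions_of("wrist","pin_head"): print(r["conf"],r["box"],np.nanmedian(W[r["pixels"]],0))
near=(abs(X-460)<30)&(abs(Y+270)<30)
for m in (near&(Z>107),near&(Z>75)&(Z<112)&(g.sum(-1)>330)):
    r=cv2.minAreaRect(W[m][:,:2].astype(np.float32));print(m.sum(),r,np.median(W[m],0))
E
```

```text
[ 457.4436824  -266.80177756  213.44286736] [ 6.17953979e-04  9.99999510e-01  6.01930817e-04 -4.85999349e-04] [-0.02592714 -0.47284985  0.14781127]
[ 386.04564516 -267.5249961   385.09775646]
0.74 [246.8, 74.6, 284.9, 110.8] [ 361.99336816 -281.44588137  100.21946414]
0.67 [262.6, 183.7, 297.7, 224.4] [ 452.07142534 -271.30921773  109.70317736]
24216 ((449.17523193359375, -270.0036926269531), (59.99673080444336, 38.34849166870117), 89.99295043945312) [ 431.36513504 -268.16030732  333.28938359]
155 ((456.7458190917969, -258.6867980957031), (15.317049026489258, 7.358280181884766), 4.088352203369141) [ 456.3098507  -258.60806684  103.15800174]
```

View pics/w1.png

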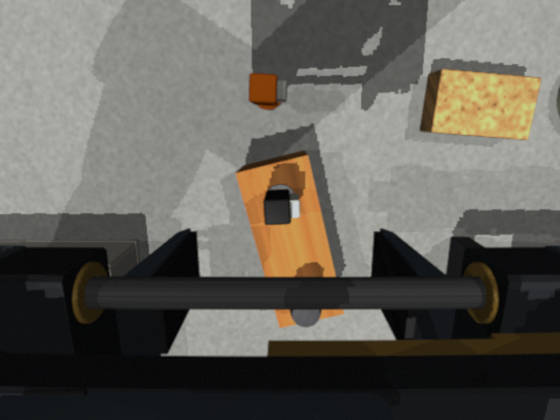

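The wrist view shows the black grip at (277,207) with its silver button to the right at (295,209). It stands in the rack; the orange look-alike is on the bench at (264,89), so the choice holds.

```bash
python3 - <<'E'
from h import *
c=capture("wrist");W=cloud(c);X,Y,Z=np.moveaxis(W,-1,0)
m=(abs(X-460)<30)&(abs(Y+270)<30)&(Z>107)&(Z<114)
r=cv2.minAreaRect(W[m][:,:2].astype(np.float32));print(m.sum(),r,np.median(W[m],0))
E
```

```text
695 ((457.3622741699219, -274.09539794921875), (22.17127227783203, 21.96625518798828), 2.32317852973938) [ 456.69414901 -273.94500261  110.61227992]
```

Emit:
jog_arm(motion=[0,-0.09,0.5,-0.33,0,0,0,0.5,0,0,0,0,0.4,0,0,0,0,0.2,0,0,0,0,0.2,0,0])

```text
time: 3.85
eef_pos: [457.4, -272.2, 69.2]
tool_rot: [-0.018, 1.0, 0.0, -0.0]
ft_force: [0.2, 0.1, 0.3]
opening: 91.1
finger_force: 0.0
```

Emit:
jog_arm(motion=[0,0,0,0,0,0,0,0,0,0.3,0,0,0,0,0.5], grip_force=10)

```text
time: 4.15
eef_pos: [458.6, -273.7, 71.2]
tool_rot: [-0.018, 1.0, -0.001, 0.001]
ft_force: [0.2, 0.4, 0.1]
opening: 78.2
finger_force: 0.0
```

Emit:
jog_arm(motion=[0,0,0,0,1,0,0,0,0,1,0,0,0,0,1,0,0,0,0,1,0,0,0,0,1], grip_force=28)

```text
time: 4.65
eef_pos: [457.8, -273.7, 70.0]
tool_rot: [-0.017, 1.0, 0.0, 0.0]
ft_force: [0.8, 2.0, 2.3]
opening: 38.3
finger_force: 1.4
```

Emit:
jog_arm(motion=[0,0,0,0,1,0,0,0,0,1,0,0,0,0,1,0,0,0,0,1])

```text
time: 5.05
eef_pos: [457.8, -273.8, 70.0]
tool_rot: [-0.017, 1.0, 0.0, 0.0]
ft_force: [-0.3, 2.1, 2.1]
opening: 24.6
finger_force: 28.0
```

Emit:
jog_arm(motion=[0,0,-0.1,0,1,0,0,-0.3,0,1,0,0,-0.4,0,1,0,0,-0.4,0,1,0,0,-0.2,0,1])

```text
time: 5.55
eef_pos: [458.7, -274.7, 184.9]
tool_rot: [-0.017, 1.0, -0.001, 0.002]
ft_force: [0.6, -1.1, -2.1]
opening: 24.9
finger_force: 28.0
```

```bash
python3 - <<'E'
from h import *
s=robot.state();print(s["eef_pos"],s["ft_force"],s["torque"],s["opening"])
c=capture("scene");save(c,"s2.png");W=cloud(c)
im=c["color"][60:300,100:360,::-1];cv2.imwrite("pics/s2.png",cv2.resize(im,(780,600)[:2] if 0 else (650,600),interpolation=3))
E
```

```text
[ 458.72408036 -274.6742488   184.895483  ] [ 0.5682464  -1.06741556 -2.06453611] [ 4.77971496e-02  2.47375292e-02 -4.35584696e-05] 24.851899806885427
```

View pics/s2.png

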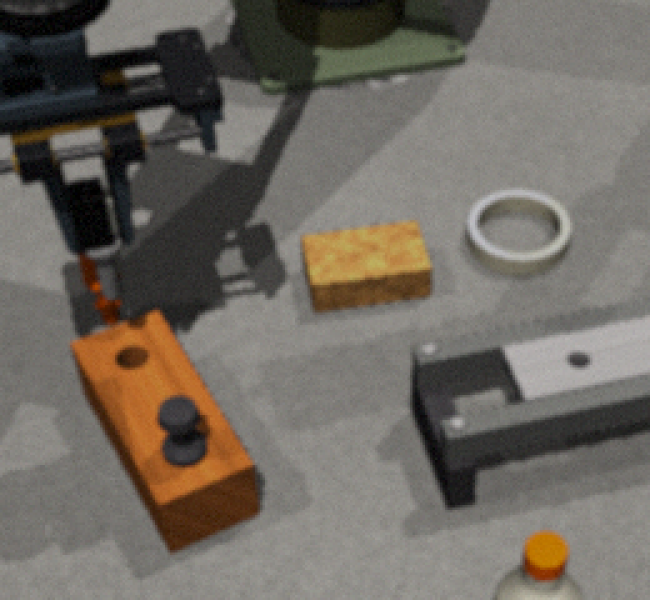

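The crop shows the pin held between the fingers at (88,212), the rack hole empty at (132,356), and the drift still in place. Next I carry it over the bar hole.

Emit:
jog_arm(motion=[0,0,0,0.33,1,-0.17,0.49,0,0,1,-0.17,0.49,0,0,1,-0.17,0.49,0,0,1,-0.17,0.49,0,0,1])

```text
time: 6.1
eef_pos: [511.9, -115.6, 181.1]
tool_rot: [0.0, 1.0, -0.0, -0.001]
ft_force: [1.4, 0.2, -1.5]
opening: 25.3
finger_force: 28.0
```

Emit:
jog_arm(motion=[-0.17,0.49,0,0,1,-0.17,0.49,0,0,1,-0.17,0.49,0,0,1,-0.16,0.49,0,0,1,0,0,0,0,1])

```text
time: 6.6
eef_pos: [566.6, 44.2, 180.9]
tool_rot: [-0.003, 1.0, 0.001, -0.0]
ft_force: [0.4, -0.9, -2.2]
opening: 25.1
finger_force: 28.0
```

Emit:
jog_arm(motion=[0,0,0,0,1])

```text
time: 6.7
eef_pos: [565.2, 40.3, 180.9]
tool_rot: [-0.001, 1.0, -0.0, -0.001]
ft_force: [-0.8, -0.1, -2.1]
opening: 24.9
finger_force: 28.0
```

```bash
python3 - <<'E'
from h import *
ss=[]
for n in("scene","top","wrist"):
    c=capture(n);W=cloud(c);s=robot.state();ss.append(np.r_[s["eef_pos"],s["ft_force"],s["torque"],s["opening"]]);save(c,n+"3.png")
    X,Y,Z=np.moveaxis(W,-1,0);e=s["eef_pos"]
    near=(abs(X-e[0])<20)&(abs(Y-e[1])<25)
    for z0 in range(95,200,10):
        m=near&(abs(Z-z0)<5)
        if m.sum()>3: print(n,z0,m.sum(),np.round(np.percentile(W[m],[5,50,95],axis=0)[:,:2],1).tolist())
    for r in regions_of(n,"bar_hole")[:2]: print("bh",r["conf"],r["box"],np.nanmedian(W[r["pixels"]],0))
print(np.round(ss,2))
E
```

```text
scene 125 15 [[567.6, 32.0], [570.0, 36.1], [572.9, 42.7]]
scene 135 34 [[564.7, 32.1], [570.4, 35.6], [573.0, 42.9]]
scene 145 31 [[566.6, 32.5], [570.9, 36.7], [572.9, 43.8]]
scene 155 35 [[562.9, 32.2], [570.1, 35.1], [572.6, 43.3]]
scene 165 9 [[567.4, 32.6], [570.3, 36.3], [572.2, 40.6]]
scene 175 63 [[574.0, 29.6], [577.3, 38.9], [579.8, 51.3]]
scene 185 101 [[571.9, 17.4], [577.3, 39.7], [583.5, 57.6]]
scene 195 144 [[556.0, 16.4], [577.3, 36.0], [583.3, 59.2]]
bh 0.79 [298.1, 164.4, 427.4, 221.0] [568.18771615 109.98212405  80.49087483]
bh 0.62 [138.6, 206.2, 264.4, 234.5] [542.63516124 152.61110554  80.9421449 ]
wrist 125 24 [[557.8, 32.2], [558.7, 36.2], [561.1, 42.8]]
wrist 135 78 [[557.7, 32.3], [558.6, 38.2], [561.7, 44.1]]
wrist 145 54 [[557.7, 33.8], [558.2, 37.9], [560.0, 42.3]]
wrist 175 379 [[550.2, 30.1], [552.8, 39.8], [558.3, 49.6]]
wrist 185 454 [[546.8, 21.2], [553.6, 37.2], [555.0, 54.9]]
wrist 195 694 [[546.7, 19.0], [553.5, 38.2], [556.7, 57.0]]
bh 0.8 [224.1, 182.1, 525.5, 260.8] [561.82418343 123.08934572  81.10914089]
[[ 5.6500e+02  3.9460e+01  1.8107e+02  1.8000e-01 -7.4000e-01 -2.0700e+00
  -3.0000e-02 -0.0000e+00  1.0000e-02  2.4990e+01]
 [ 5.6511e+02  3.8720e+01  1.8156e+02  3.4000e-01 -6.3000e-01 -1.2600e+00
   6.0000e-02 -5.0000e-02  5.0000e-02  2.4990e+01]
 [ 5.6532e+02  3.8660e+01  1.8186e+02 -0.0000e+00 -3.7000e-01 -1.5300e+00
   3.0000e-02  5.0000e-02  2.0000e-02  2.5010e+01]]
```

```bash
python3 - <<'E'
from h import *
ims=[]
for n,f in(("scene","scene0.png"),("scene","scene3.png"),("top","top0.png"),("wrist","wrist3.png")):
    c=capture(n);g=cv2.imread("pics/"+f,0)
    K=np.array([[c["fx"],0,c["cx"]],[0,c["fy"],c["cy"]],[0,0,1.]]);D=np.array(c["dist"],float)
    Rm=R.from_quat(c["orientation"]);o=np.array(c["origin"])
    q=Rm.inv().apply(np.array([566,39.5,80])-o);uv=cv2.projectPoints(np.array([[q[0],-q[1],-q[2]]]),np.zeros(3),np.zeros(3),K,D)[0][0,0]
    u0,v0=np.round(uv).astype(int);cr=g[max(v0-20,0):v0+20,max(u0-20,0):u0+20]
    ims.append(cv2.resize(cr,(300,300),interpolation=0))
    # ray-cast all pixels to z=80
    u,v=np.meshgrid(np.arange(u0-20,u0+20),np.arange(v0-20,v0+20));P=np.stack([u,v],-1).reshape(-1,1,2).astype(float)
    p=cv2.undistortPoints(P,K,D)[:,0];d=Rm.apply(np.c_[p[:,0],-p[:,1],-np.ones(len(p))]);w=o+d*((80-o[2])/d[:,2])[:,None]
    k=g[np.clip(v,0,419),np.clip(u,0,559)].ravel();near=np.hypot(w[:,0]-566,w[:,1]-39.5)<13
    m=near&(k<np.median(k[near])*0 + (k[near].max()*.55+k[near].min()*.45))
    r=cv2.minEnclosingCircle(w[m][:,:2].astype(np.float32));print(f,uv,m.sum(),w[m].mean(0),r,np.percentile(w[m],[3,97],axis=0)[:,:2].tolist())
cv2.imwrite("pics/h.png",np.vstack([np.hstack(ims[:2]),np.hstack(ims[2:])]))
E
```

```text
scene0.png [331.06921799 203.52795844] 43 [566.29610782  39.47923246  80.        ] ((566.4815063476562, 39.34529113769531), 7.514822959899902) [[559.7892057533024, 32.8212335403807], [572.4528450670443, 45.98381323062649]]
scene3.png [331.06921799 203.52795844] 44 [566.16427725  39.34674819  80.        ] ((565.8890380859375, 39.388160705566406), 7.87519645690918) [[559.8039491862007, 32.823238544460494], [572.4382174437359, 45.98309755924942]]
top0.png [235.99638311 216.77231149] 65 [565.76262201  39.65682651  80.        ] ((565.665771484375, 39.6185417175293), 7.904056072235107) [[558.4944923203748, 32.385712847866266], [572.7192853365078, 46.6220430417077]]
wrist3.png [285.71583437 212.37966991] 387 [568.39069486  39.9568545   80.        ] ((568.56103515625, 39.138614654541016), 10.645634651184082) [[559.460685908469, 33.197044393617176], [577.6098916922664, 47.06658403989596]]
```

View pics/h.png

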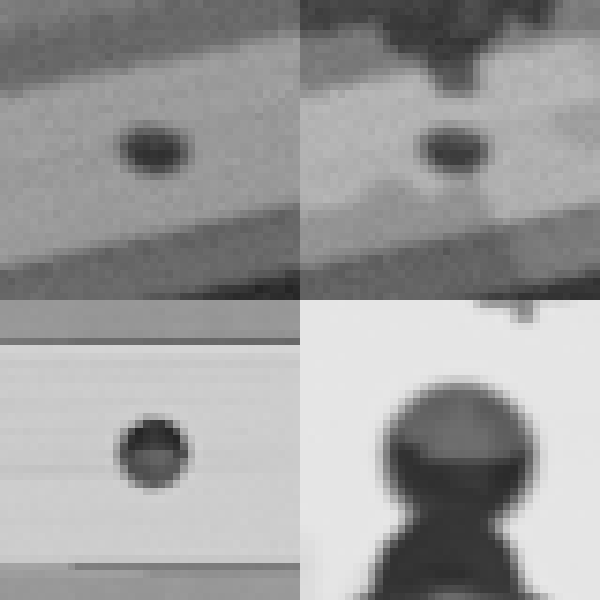

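Emit:
jog_arm(motion=[-0.01,0.014,0.2,0,1,0,0,0.2,0,1,0,0,0,0,1,0,0,0,0,1])

```text
time: 7.6
eef_pos: [566.6, 40.9, 150.1]
tool_rot: [-0.0, 1.0, 0.0, -0.0]
ft_force: [0.7, -0.7, -1.2]
opening: 25.1
finger_force: 28.0
```

```bash
python3 - <<'E'
from h import *
ss=[]
for n in("scene","wrist"):
    c=capture(n);W=cloud(c);s=robot.state();ss.append(np.r_[s["eef_pos"],s["ft_force"],s["torque"],s["opening"]])
    X,Y,Z=np.moveaxis(W,-1,0);e=s["eef_pos"]
    near=(abs(X-566)<13)&(abs(Y-39.5)<14)
    m=near&(Z>93)&(Z<128);print(n,m.sum(),np.round(np.percentile(W[m],[2,50,98],axis=0),1).tolist())
    im=c["color"];u=(265,165) if n=="scene" else (220,150)
    cr=im[u[1]:u[1]+80,u[0]:u[0]+130,::-1];cv2.imwrite(f"pics/{n}4.png",cr)
cv2.imwrite("pics/j.png",cv2.resize(np.vstack([cv2.imread("pics/scene4.png"),cv2.imread("pics/wrist4.png")]),(480,590),interpolation=2))
print(np.round(ss,2))
E
```

```text
scene 103 [[564.7, 32.5, 94.3], [571.5, 36.3, 111.0], [574.1, 45.1, 127.4]]
wrist 155 [[559.4, 34.1, 97.2], [560.2, 39.9, 106.3], [564.2, 46.5, 115.6]]
[[ 5.6697e+02  4.0950e+01  1.5064e+02 -1.1000e-01 -2.0000e-02 -1.9500e+00
   0.0000e+00  3.0000e-02  1.0000e-02  2.5180e+01]
 [ 5.6714e+02  4.0960e+01  1.5091e+02  1.6000e-01  5.1000e-01 -1.8700e+00
   4.0000e-02  4.0000e-02  2.0000e-02  2.5000e+01]]
```

View pics/j.png

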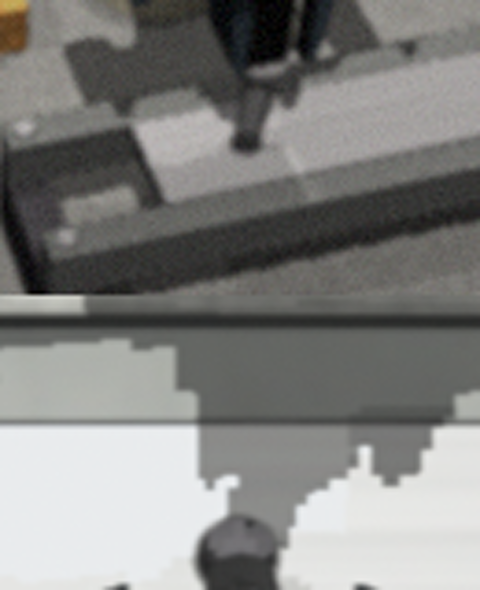

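The scene crop (top half) shows the shank tip just over the dark hole at (245,140). The wrist crop shows the hole around the tip at (240,555), about half a millimetre off, which the taper will take up. Now I go down gently.

Emit:
jog_arm(motion=[0.006,-0.006,0.06,0,1,0,0,0.06,0,1,0,0,0,0,1])

```text
time: 8.0
eef_pos: [565.4, 40.5, 139.7]
tool_rot: [-0.0, 1.0, 0.0, -0.001]
ft_force: [-1.0, 0.8, -2.5]
opening: 25.1
finger_force: 28.0
```

Emit:
jog_arm(motion=[0,0,0.03,0,1,0,0,0.03,0,1,0,0,0,0,1])

```text
time: 8.3
eef_pos: [565.8, 40.5, 135.1]
tool_rot: [-0.0, 1.0, 0.0, -0.0]
ft_force: [-0.2, 0.1, -1.5]
opening: 24.9
finger_force: 28.0
```

Emit:
jog_arm(motion=[0,0,0.025,0,1,0,0.05,0,0,1,0,0.05,0,0,1,0,0,0,0,1])

```text
time: 8.7
eef_pos: [565.9, 48.9, 133.5]
tool_rot: [-0.0, 1.0, -0.0, -0.0]
ft_force: [0.4, -1.7, -3.6]
opening: 24.9
finger_force: 28.0
```

Emit:
jog_arm(motion=[0,0.06,0,0,1,0,0.06,0,0,1,0,0.05,0,0,1,0,0,0,0,1,0,0,0,0,1])

```text
time: 9.2
eef_pos: [566.0, 62.9, 133.6]
tool_rot: [-0.0, 1.0, 0.001, 0.0]
ft_force: [-0.1, 0.6, -2.9]
opening: 24.9
finger_force: 28.0
```

Emit:
jog_arm(motion=[0,0,0.012,0,1,0,0,0,0,1])

```text
time: 9.4
eef_pos: [566.0, 62.5, 132.6]
tool_rot: [-0.0, 1.0, 0.0, 0.0]
ft_force: [-0.4, -0.5, -2.2]
opening: 25.0
finger_force: 28.0
```

Emit:
jog_arm(motion=[0,0,0.012,0,1,0,0,0,0,1])

```text
time: 9.6
eef_pos: [565.9, 62.1, 131.5]
tool_rot: [-0.0, 1.0, 0.0, -0.0]
ft_force: [-0.5, -0.4, -2.5]
opening: 25.0
finger_force: 28.0
```

Emit:
jog_arm(motion=[0,0,0.012,0,1,0,0,0,0,1])

```text
time: 9.8
eef_pos: [565.9, 62.1, 130.5]
tool_rot: [-0.0, 1.0, 0.0, -0.0]
ft_force: [0.2, -0.5, -2.0]
opening: 24.9
finger_force: 28.0
```

Emit:
jog_arm(motion=[0,0,0.008,0,1,0,0,0,0,1])

```text
time: 10.0
eef_pos: [566.0, 62.1, 130.1]
tool_rot: [-0.0, 1.0, 0.0, 0.0]
ft_force: [-0.5, -0.4, -1.8]
opening: 24.9
finger_force: 28.0
```

Emit:
jog_arm(motion=[0,0,0.008,0,1,0,0,0,0,1])

```text
time: 10.2
eef_pos: [566.1, 62.1, 130.0]
tool_rot: [-0.0, 1.0, 0.0, 0.0]
ft_force: [-1.2, -0.0, 3.0]
opening: 24.9
finger_force: 28.0
```

Emit:
jog_arm(motion=[0,0.02,0,0,1,0,0.02,0,0,1,0,0,0,0,1])

```text
time: 10.5
eef_pos: [566.3, 64.2, 129.9]
tool_rot: [-0.001, 1.0, -0.001, 0.001]
ft_force: [-1.0, -4.3, 4.3]
opening: 24.8
finger_force: 28.0
```

Emit:
jog_arm(motion=[0,0.02,0,0,1,0,0.02,0,0,1,0,0,0,0,1])

```text
time: 10.8
eef_pos: [566.2, 67.8, 129.7]
tool_rot: [-0.0, 1.0, -0.001, 0.0]
ft_force: [-0.3, -4.6, 3.8]
opening: 24.8
finger_force: 28.0
```

Emit:
jog_arm(motion=[0,0.02,0,0,1,0,0.02,0,0,1,0,0,0,0,1])

```text
time: 11.1
eef_pos: [565.9, 72.2, 128.9]
tool_rot: [-0.0, 1.0, 0.0, -0.0]
ft_force: [-0.0, -1.3, -0.9]
opening: 24.9
finger_force: 28.0
```

Emit:
jog_arm(motion=[0,0.02,0,0,1,0,0,0,0,1])

```text
time: 11.3
eef_pos: [565.9, 73.7, 129.0]
tool_rot: [-0.0, 1.0, 0.0, -0.0]
ft_force: [0.7, -2.5, -2.3]
opening: 24.8
finger_force: 28.0
```

Emit:
jog_arm(motion=[0,0.02,0,0,1,0,0,0,0,1])

```text
time: 11.5
eef_pos: [565.9, 75.2, 129.0]
tool_rot: [-0.0, 1.0, 0.0, -0.0]
ft_force: [0.6, -2.0, -3.2]
opening: 24.7
finger_force: 28.0
```

It dropped into the hole's mouth near y≈70. Next I feel downward.

Emit:
jog_arm(motion=[0,0,0.015,0,1,0,0,0,0,1])

```text
time: 11.7
eef_pos: [565.9, 75.1, 128.1]
tool_rot: [-0.0, 1.0, 0.0, -0.0]
ft_force: [1.3, -0.7, -2.3]
opening: 24.9
finger_force: 28.0
```

Emit:
jog_arm(motion=[0,0,0.015,0,1,0,0,0,0,1])

```text
time: 11.9
eef_pos: [565.9, 75.1, 126.9]
tool_rot: [-0.0, 1.0, 0.0, -0.0]
ft_force: [1.0, -1.6, -2.4]
opening: 24.9
finger_force: 28.0
```

Emit:
jog_arm(motion=[0,0,0.015,0,1,0,0,0,0,1])

```text
time: 12.1
eef_pos: [566.0, 75.0, 125.7]
tool_rot: [-0.0, 1.0, 0.0, 0.0]
ft_force: [-0.4, -1.4, -2.1]
opening: 24.9
finger_force: 28.0
```

Emit:
jog_arm(motion=[0,0,0.015,0,1,0,0,0,0,1])

```text
time: 12.3
eef_pos: [566.0, 74.6, 124.5]
tool_rot: [-0.0, 1.0, -0.0, 0.0]
ft_force: [-0.5, -2.2, -1.3]
opening: 24.7
finger_force: 28.0
```

Emit:
jog_arm(motion=[0,-0.004,0.02,0,1,0,0,0.02,0,1,0,0,0,0,1])

```text
time: 12.6
eef_pos: [565.9, 74.4, 121.0]
tool_rot: [-0.0, 1.0, -0.0, -0.0]
ft_force: [0.6, -2.5, -3.3]
opening: 25.2
finger_force: 28.0
```

Emit:
jog_arm(motion=[0,0,0.03,0,1,0,0,0.03,0,1,0,0,0,0,1])

```text
time: 12.9
eef_pos: [565.9, 74.4, 116.2]
tool_rot: [-0.0, 1.0, -0.0, -0.0]
ft_force: [-0.1, -3.5, -2.6]
opening: 24.8
finger_force: 28.0
```

Emit:
jog_arm(motion=[0,-0.006,0.05,0,1,0,0,0.05,0,1,0,0,0,0,1])

```text
time: 13.2
eef_pos: [565.8, 74.2, 107.8]
tool_rot: [-0.0, 1.0, 0.0, -0.0]
ft_force: [0.0, -2.7, -4.0]
opening: 24.6
finger_force: 28.0
```

Emit:
jog_arm(motion=[0,0,0.05,0,1,0,0,0.05,0,1,0,0,0.03,0,1,0,0,0,0,1])

```text
time: 13.6
eef_pos: [565.8, 74.2, 97.6]
tool_rot: [-0.0, 1.0, 0.0, -0.0]
ft_force: [0.3, -3.0, -2.1]
opening: 24.7
finger_force: 28.0
```

Emit:
jog_arm(motion=[0,0,0.04,0,1,0,0,0.03,0,1,0,0,0,0,1])

```text
time: 13.9
eef_pos: [566.0, 74.1, 92.2]
tool_rot: [-0.0, 1.0, 0.0, -0.0]
ft_force: [0.1, -2.6, -3.1]
opening: 25.1
finger_force: 28.0
```

Emit:
jog_arm(motion=[0,0,0.012,0,1,0,0,0,0,1])

```text
time: 14.1
eef_pos: [566.0, 74.1, 91.6]
tool_rot: [-0.0, 1.0, 0.0, 0.0]
ft_force: [0.7, -3.4, -2.5]
opening: 25.0
finger_force: 28.0
```

Emit:
jog_arm(motion=[0,0,0.01,0,1,0,0,0,0,1])

```text
time: 14.3
eef_pos: [566.0, 74.1, 90.9]
tool_rot: [-0.0, 1.0, 0.0, 0.0]
ft_force: [0.2, -3.4, -1.2]
opening: 24.9
finger_force: 28.0
```

Emit:
jog_arm(motion=[0,0,0.01,0,1,0,0,0,0,1])

```text
time: 14.5
eef_pos: [566.0, 74.1, 90.1]
tool_rot: [-0.0, 1.0, 0.0, 0.0]
ft_force: [0.3, -3.3, -0.3]
opening: 25.0
finger_force: 28.0
```

Emit:
jog_arm(motion=[0,0,0.008,0,1,0,0,0,0,1])

```text
time: 14.7
eef_pos: [566.1, 74.1, 90.0]
tool_rot: [-0.0, 1.0, 0.0, 0.0]
ft_force: [-2.2, -4.6, 4.3]
opening: 25.0
finger_force: 28.0
```

It is seated: z = 90.0, exactly 40 mm below the plate contact, with about 6 N on it. Release.

Emit:
jog_arm(motion=[0,0,0,0,0.6,0,0,0,0,0.5,0,0,0,0,0.3,0,0,0,0,0,0,0,0,0,0])

```text
time: 15.2
eef_pos: [565.9, 74.3, 89.2]
tool_rot: [-0.0, 1.0, 0.0, -0.0]
ft_force: [0.5, -0.9, -0.6]
opening: 61.9
finger_force: 0.0
```

Emit:
jog_arm(motion=[0,0,0,0,0,0,0,-0.2,0,0,0,0,-0.4,0,0,0,0,-0.5,0,0,0,0,-0.5,0,0])

```text
time: 15.7
eef_pos: [565.6, 74.1, 218.4]
tool_rot: [-0.0, 1.0, 0.0, -0.001]
ft_force: [-0.7, 0.0, -0.3]
opening: 91.2
finger_force: 0.0
```

Emit:
jog_arm(motion=[0.5,0,0,0,0,0.5,0,0,0,0,0.5,0,0,0,0,0,0,0,0,0])

```text
time: 16.1
eef_pos: [440.9, 73.8, 217.3]
tool_rot: [-0.0, 1.0, -0.0, -0.002]
ft_force: [0.6, 0.2, -0.2]
opening: 91.1
finger_force: 0.0
```

```bash
python3 - <<'E'
from h import *
s=robot.state();print(s["time"],s["eef_pos"],s["ft_force"],s["opening"])
a=[]
for n in("top","scene"):
    c=capture(n);W=cloud(c);X,Y,Z=np.moveaxis(W,-1,0);g=c["color"].sum(-1,dtype=int)
    near=(abs(X-566)<25)&(abs(Y-75)<30)
    for l,m in(("head",near&(Z>120)&(Z<140)),("button",near&(Z>105)&(Z<130)&(g>330))):
        if m.sum()>3: print(n,l,m.sum(),np.round(np.percentile(W[m],[2,50,98],axis=0),1).tolist())
    im=c["color"][...,::-1]
    cr=im[180:260,130:300] if n=="top" else im[140:220,270:440]
    a.append(cv2.resize(cr,(600,282),interpolation=2))
cv2.imwrite("pics/end.png",np.vstack(a))
E
```

```text
16.1 [440.86891802  73.82313796 217.2704189 ] [ 0.59282435  0.21151748 -0.23629946] 91.07756391300411
top head 221 [[555.1, 59.3, 121.0], [565.2, 71.7, 129.9], [575.4, 89.0, 132.3]]
top button 37 [[559.0, 76.6, 120.8], [566.2, 85.5, 122.6], [574.0, 89.2, 124.6]]
scene head 192 [[557.2, 58.8, 120.3], [570.8, 70.1, 128.9], [578.6, 88.1, 132.0]]
scene button 27 [[560.6, 80.9, 108.7], [572.6, 87.1, 122.8], [577.1, 90.0, 128.8]]
```

View pics/end.png

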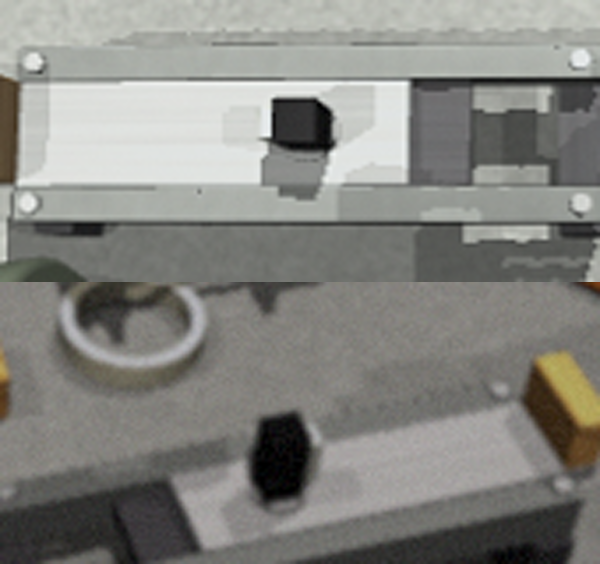

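The pin stands with its collar on the bar, and its black head is at (300,122) in the crop. The span over button and back measures about 30 mm, so the button is out.

```bash
python3 -c "
from plant import robot
print(robot.finish_job())"
```

```text
the job is handed in; nothing more can be done
None
```

The ball-lock pin is home: its collar sits on the bar, the button measures out, and the gripper is clear. The hand-in, after about 16 s of robot time, returned no verdict; the balls under the plate can't be seen in the pictures.

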